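# Take the bayonet cap off the suction unit's filter

## Task

The filter of the small bench suction unit needs changing: push its sprung blue cap slowly down against the spring until you feel it bottom, turn it anticlockwise (seen from above) from the red marks to the green ones, and lift it out. Press and turn firmly but never force it. Set the cap down gently, upright, on the floor of the steel tray, let go, and leave the other things on the bench where they are.

Things in the scene. Friction and masses are not known exactly. Their poses are not given: they have to be found in the camera images.
- turret (a point): on the axis of the round filter turret (76 mm across, 35 mm high, in the middle of the suction unit's top), level with the unit's top face, 55 mm above the bench; z up. Its x axis points along the two open slots, at +x and -x (green marks on the rim). Red marks 75 degrees clockwise of them show where the cap is locked.
- cap_grip (a point): centre of the blue cap's grip bar (12 mm thick along y, 46 long along x, 25 high), on the cap's axis, 52 mm above the underside of its foot; z up. 12 mm below this point is the top of a round flange 48 mm across. Locked at the start, this point is 69 mm above turret and x lies 73 to 77 degrees clockwise of the slots (the bar is the same either way round).
- cap: the loose blue cap, 64 mm tall, about 0.12 kg; axes as cap_grip, origin at the centre of the underside of its foot. The foot is 36 mm across and 34 mm tall, with two lugs reaching 27 mm from the axis along +x and -x (10 mm wide, 6 to 12 mm above the underside). Drawn up 45 mm from its locked height it is clear of the turret.
- socket: the turret with its catch; frame as turret. The cap turns only when pushed 4 to 12.5 mm down (hidden: the catch ring is set differently each time) and bottoms rigidly 2 mm below that. Its spring gives 6 N locked plus 0.45 N per mm: at most 13 N at the bottom. It turns freely 0.8 mm above the bottom; 75 degrees anticlockwise a stop holds the lugs in the slots (2 mm play), free to rise.
- unit: the fixed white suction unit, 180 (x) x 150 (y) x 55 mm high, the turret in the middle of its top; origin at the centre of its underside on the bench, axes as turret
- tray: open steel tray fixed on the bench, 160 (x) x 130 (y) x 20 mm high, walls 4 mm, floor 4 mm thick; origin at the centre of its underside. It stands to the left or to the right of the unit.
- cup: loose black cup, 76 mm across the mouth, 85 mm high; origin at the centre of its underside; leave alone
- dropper: loose amber dropper bottle, 28 mm across, 65 mm high; origin at the centre of its underside; leave alone
- spray: loose spray can, 60 mm across, 170 mm high; origin at the centre of its underside; leave alone
There are look-alikes about, which are no part of the job. Several things have the shape of the cap; the one meant has the colours described above.

How it is judged:
On the way, in this order (a step that is already met when the one before it is completed fails the run):
1. the cap is turned out of its catch until its lugs stand in the open slots, still in the turret (angle between the x axis of cap and the x axis of unit, either way round below 0.2 rad and z of cap in the frame of unit below 0.09 m and horizontal distance between cap and unit below 0.008 m), for 0.1 s.
2. the cap is lifted out, its foot more than 55 mm above the unit's top (z of cap in the frame of unit above 0.11 m), for 0.1 s.
At the end, for the whole second after the job is handed in: the cap stands upright (within 0.1 rad) and at rest on the floor of the tray (its foot less than 9 mm above the tray's underside, its axis within 62 x 47 mm of the tray's centre), let go (x of cap in the frame of tray between -0.062 and 0.062 m and y of cap in the frame of tray between -0.047 and 0.047 m and z of cap in the frame of tray below 0.009 m and angle between cap's own z axis and vertical below 0.1 rad and linear speed of cap below 0.02 m/s and contact force between the fingers and cap below 0.1 N); the robot touches nothing.
It fails at once if the cap is forced: it bears on the turret or its catch ring with more than 35 N (contact force between cap and socket above 35 N).
It fails at once if the cap is dropped or thrown: untouched by the fingers and faster than 0.5 m/s (linear speed of cap above 0.5 m/s and contact force between the fingers and cap below 0.1 N).
It fails at once if the cup is shifted by more than 20 mm or tipped (distance of cup from where it was at the start of the episode above 0.02 m or angle between cup's own z axis and vertical above 0.3 rad).
It fails at once if the dropper bottle is shifted by more than 20 mm or tipped (distance of dropper from where it was at the start of the episode above 0.02 m or angle between dropper's own z axis and vertical above 0.3 rad).
It fails at once if the spray can is shifted by more than 20 mm or tipped (distance of spray from where it was at the start of the episode above 0.02 m or angle between spray's own z axis and vertical above 0.3 rad).
It also fails if it takes over 58 s, if anything falls off the work surface, if the arm or the gripper's body presses on something with over 40 N, if the wrist force passes 120 N, or if a joint passes its speed limit or range.

## Robot

A 7-joint arm with a two-finger parallel gripper is mounted at the origin on the work surface. World frame = base frame: x ahead of the robot, y to its left, z up, the work surface at z = 0. Lengths are in m, angles in rad, forces in N, time in s.
With the tool pointing down it reaches from about 0.4 to 0.875 m from the base axis. Payload 19.3 kg.
Tool frame: the origin (TCP) lies midway between the tips of the shut fingers; the grasp point (between the pads) lies 19 mm behind it; z points along the fingers, y is the line along which they close (so a half turn about z gives the same grasp; the last joint's range is limited). The gripper opens to 85 mm and grips with 20 to 120 N. Pads are 22 mm wide; open, the fingers measure 114 mm over their backs; the gripper's body (76 mm by 85 mm) begins 54 mm behind the grasp point. The pads swing forward as they close: fully open they stand 13 mm farther back than shut.
Start: joints at [-1.314, 0.521, -0.036, 1.599, 0.021, 1.021, -0.113], TCP at [0.201, 0.592, 0.231] pointing down, gripper open.
Joint ranges: [-2.91, 2.91], [-0.3, 2.13], [-1.5, 1.42], [0.17, 2.43], [-1.26, 4.41], [0.16, 1.93], [-2.52, 2.52]. Speed limits (rad/s): [1.89, 1.89, 2.39, 2.39, 3.01, 3.01, 3.01].

## Interface

Orientations are given as [roll, pitch, yaw] about the fixed x, y, z axes, in that order (R = Rz(yaw) Ry(pitch) Rx(roll)).
In Python, from workcell import * gives the robot as it stands. The module is installed in compiled form; this text tells all that it offers.
- The arm moves only by the tool play_rows, never from a script. Its argument "deltas" is a list of rows, each a list of 7 numbers: the shift along the tool's x, y, z in units of 500 mm (1.0 is 500 mm), then the turn, a rotation vector about the tool's x, y, z in units of 120 degrees (1.0 is 120 degrees), then the closure, from 0 (fully open) to 1 (shut). A call has 1 to 10 rows; each row is the pose to reach, as a shift and turn from the pose commanded when the call began, along the tool's axes at that moment; what a row does not reach only later rows make up. A row lasts 1/10 s, in which the tool goes at most 50 mm and 8.59 degrees, less where a joint would pass 70% of its speed; a pose out of reach is approached as far as the arm can. A call with a number of a shift or a turn outside -1 to 1 is refused whole. A call with a gripper value outside its range is refused whole. The fingers move at their own pace and stop on an object; "newtons" is the grip in N (left out, the last holds). Time passes only in rows, so rows that repeat a pose let the fingers close. It gives the time, the measured TCP pose, the force, the opening and the grip force at its end, in the units of the state.
- observe(): the state, without advancing time (a new reading comes with each control period).
- grab_frame(name): name is "scene" or "top"; returns the picture (480x640x3 uint8, red, green, blue); there is no depth.
- get_calibration(name): a dict with "fovy" (degrees; the focal length in pixels is half the picture's height over the tangent of half this angle, whatever the lens; pixels are square), "cx", "cy" (the principal point, pixels), "xyz" and "rotation" of the camera in the world. Camera axes: x right, y down, z forward; pixel columns grow to the right and rows downward; lengths in m; the calibration is good to about 2 mm. A picture is of the moment at which its call begins. get_calibration takes no time and is no camera call.
- job_done(): hands the job in; it is judged then, once.
The state is a dict: "clock": time; "qpos": joint angles; "qd": joint speeds; "joint_efforts": joint torques, N m; "position": TCP position; "tool_rot": TCP orientation; "force": force on the tool from outside, world axes, zero at the start; "moment": the same for the moment, N m; "grip_width": finger opening in m; "finger_force": force on a finger pad.
Only numpy, scipy, OpenCV 4.12 (cv2) and the standard library are available. Lean on these libraries where they do the work, as an engineer would, in place of code of your own. Each camera call takes 0.05 s, during which the arm holds its last target. There are 200 camera calls.

## Working session

There is one attempt and no reset: what is moved stays moved. The work goes in short steps, Python scripts to look and compute and a tool call to move; the robot and the scene stay as the last step left them, time stands still between calls to the robot, and variables do not carry over. Pictures are saved under pics/ and viewed, at most 10 in all, crops included, and the job is handed in when it is done.

Besides the shell and the picture viewer there is one more tool, called after "Emit:" by a JSON object that holds its "op" and its "data", one argument or row to a line. play_rows: Moves the arm, as the interface text tells. Its arguments: {"type":"object","properties":{"deltas":{"type":"array"},"newtons":{"type":"number"}},"required":["deltas"]}

```bash
mkdir -p pics; python3 - <<'E'
from workcell import *
import cv2,json
for n in("scene","top"):
    cv2.imwrite(f"pics/{n}0.png",grab_frame(n)[:,:,::-1]); print(get_calibration(n))
print(observe())
E
```

```text
{'fovy': 55.47747010798627, 'cx': 317.2987554272733, 'cy': 242.61144506738523, 'xyz': array([0.99501212, 0.51404572, 0.65002234]), 'rotation': array([-2.26558895, -0.02073933,  2.51243739])}
{'fovy': 44.18620497585399, 'cx': 307.43860412905724, 'cy': 237.35213780451198, 'xyz': array([0.51762415, 0.01741435, 1.29804601]), 'rotation': array([-3.08218026, -0.02312275, -1.55440597])}
{'clock': 0.1, 'qpos': array([-1.31421287,  0.52194749, -0.03629727,  1.59989173,  0.02122545,
        1.02110234, -0.11280395]), 'qd': array([ 0.00029266, -0.00238665, -0.00030663, -0.00088747, -0.00011683,
        0.00062336, -0.00034447]), 'joint_efforts': array([ 4.28944593e-03, -9.28491068e+01,  1.98431432e+00, -3.70529759e+01,
        1.82131265e-02,  5.27365250e-03, -1.88626245e-05]), 'position': array([0.20059014, 0.59165051, 0.23080917]), 'tool_rot': array([-3.14063442e+00,  1.02344155e-04,  2.81478040e+00]), 'force': array([ 0.24214131, -0.53593306, -0.03768103]), 'moment': array([-0.02157909,  0.00366008,  0.01934345]), 'finger_force': 0.0, 'grip_width': 0.08520352525759574}
```

View pics/scene0.png

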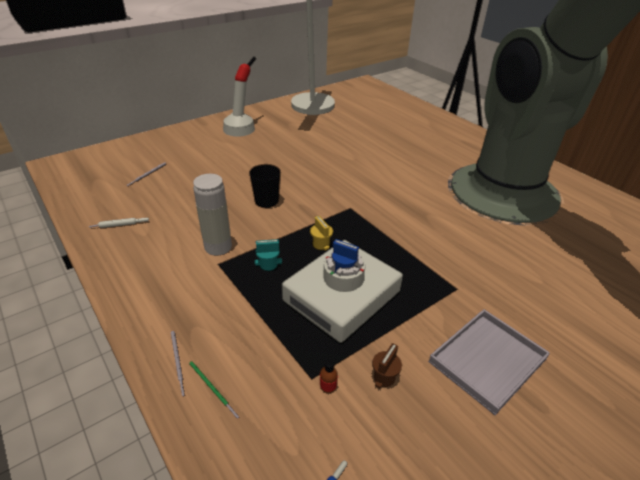

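View pics/top0.png

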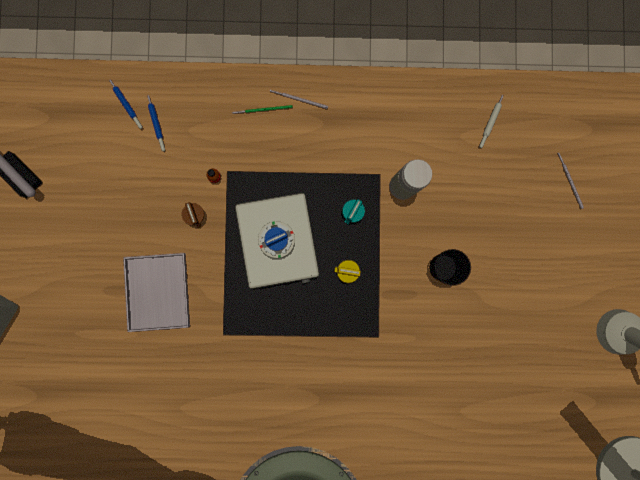

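The scene picture shows the unit with the blue cap (345,252) and the tray at (490,360). The top picture shows the unit at (277,240), the blue bar at (276,239), and the tray at (157,292). The dropper (214,175) and the brown look-alike (194,214) stand between the unit and the tray's far side.

```bash
cat > h.py <<'E'
import numpy as np,cv2
from scipy.spatial.transform import Rotation as R
from workcell import *
def ray(n,uv,z):
    c=get_calibration(n); f=240/np.tan(np.radians(c['fovy']/2))
    uv=np.atleast_2d(np.asarray(uv,float))
    d=np.c_[(uv[:,0]-c['cx'])/f,(uv[:,1]-c['cy'])/f,np.ones(len(uv))]@R.from_euler('xyz',c['rotation']).as_matrix().T
    p=np.array(c['xyz']); return (p+d*((z-p[2])/d[:,2])[:,None])[:,:2]
def proj(n,P):
    c=get_calibration(n); f=240/np.tan(np.radians(c['fovy']/2))
    q=(np.atleast_2d(P)-c['xyz'])@R.from_euler('xyz',c['rotation']).as_matrix()
    return np.c_[c['cx']+f*q[:,0]/q[:,2],c['cy']+f*q[:,1]/q[:,2]]
def rect(n,m,z):
    cs=cv2.findContours(m.astype(np.uint8),0,cv2.CHAIN_APPROX_NONE)[0]
    c=max(cs,key=cv2.contourArea)[:,0]
    w=(ray(n,c,z)*1000).astype(np.float32)
    return cv2.minAreaRect(w),c
E
python3 - <<'E'
from h import *
im=cv2.imread('pics/top0.png'); hsv=cv2.cvtColor(im,cv2.COLOR_BGR2HSV); H,S,V=cv2.split(hsv.astype(int))
def box(a,b,c,d):
    m=np.zeros(H.shape,bool); m[c:d,a:b]=1; return m
m=(S<60)&(V>110)&box(225,330,185,295); m=cv2.morphologyEx(m.astype(np.uint8),cv2.MORPH_OPEN,np.ones((3,3)))
print('unit',rect('top',m,.055)[0])
tb=box(110,205,240,340)
m=((S<75)&tb); print('tray',rect('top',cv2.morphologyEx(m.astype(np.uint8),cv2.MORPH_OPEN,np.ones((3,3))),.02)[0])
cb=box(245,310,210,270)
for nm,m,z in(('blue',(H>100)&(H<130)&(S>120)&cb,.112),('red',((H<8)|(H>172))&(S>110)&cb,.09),('green',(H>45)&(H<85)&(S>80)&cb,.09)):
    n,l,s,c=cv2.connectedComponentsWithStats(m.astype(np.uint8))
    for i in range(1,n): print(nm,s[i,4],c[i],ray('top',c[i],z))
    if nm=='blue': print(rect('top',m,z)[0])
cv2.imwrite('pics/c1.png',cv2.resize(im[200:280,230:330],None,fx=7,fy=7,interpolation=cv2.INTER_CUBIC))
E
```

```text
unit ((585.2587890625, 54.66139221191406), (177.2270050048828, 147.2732391357422), 10.91285228729248)
tray ((471.620361328125, 311.5447998046875), (159.59669494628906, 132.03004455566406), 5.199080467224121)
blue 360 [275.81944444 238.59444444] [[0.58500634 0.05458132]]
((585.2304077148438, 54.21826171875), (44.06817626953125, 43.986690521240234), 46.080467224121094)
red 9 [291. 232.] [[0.60032557 0.02449353]]
red 8 [260.875 245.875] [[0.57082854 0.08545984]]
green 7 [273.         222.71428571] [[0.61871757 0.06167446]]
green 9 [279. 256.] [[0.55079043 0.04808959]]
```

View pics/c1.png

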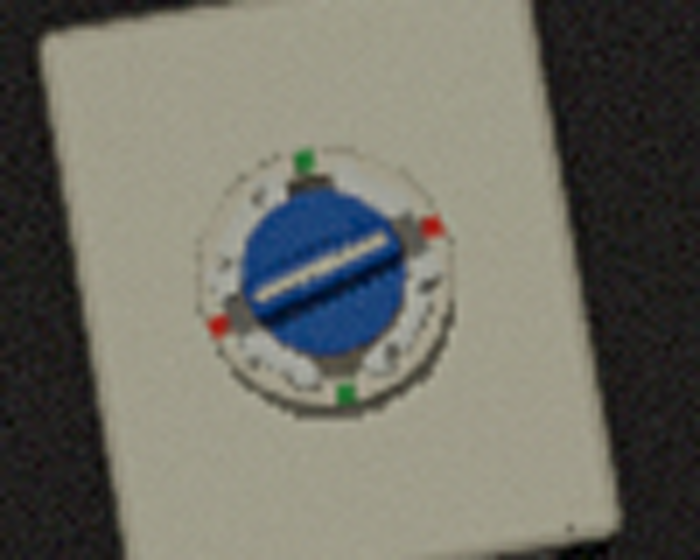

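```bash
cat >> h.py <<'E'
def go(p,yaw):
    "row (units of the moves) from the measured pose to p, yaw (deg), tool down"
    o=observe(); A=R.from_euler('xyz',o['tool_rot']); B=R.from_euler('xyz',[np.pi,0,np.radians(yaw)])
    print('at',o['position'].round(4),np.degrees(o['tool_rot']).round(2),'t',o['clock'],'F',o['force'].round(1),'q',o['qpos'].round(2))
    print('row',np.r_[A.inv().apply(np.array(p)-o['position'])/.5,np.degrees((A.inv()*B).as_rotvec())/120].round(4))
E
python3 - <<'E'
from h import *
im=cv2.imread('pics/scene0.png'); H,S,V=cv2.split(cv2.cvtColor(im,cv2.COLOR_BGR2HSV).astype(int))
cb=np.zeros(H.shape,bool); cb[235:300,315:375]=1
for nm,m,z in(('red',((H<8)|(H>172))&(S>90)&cb,.09),('green',(H>45)&(H<85)&(S>70)&cb,.09)):
    n,l,s,c=cv2.connectedComponentsWithStats(m.astype(np.uint8))
    for i in range(1,n): print(nm,s[i,4],c[i],ray('scene',c[i],z))
t=cv2.imread('pics/top0.png'); H,S,V=cv2.split(cv2.cvtColor(t,cv2.COLOR_BGR2HSV).astype(int))
m=(S<75); m[:240]=0;m[340:]=0;m[:,:110]=0;m[:,205:]=0
m=(S<110)&(H>100); 
im2=cv2.cvtColor(im,cv2.COLOR_BGR2HSV).astype(int); m=(im2[...,1]<80); m[:305]=0;m[412:]=0;m[:,:425]=0;m[:,555:]=0
print('tray scene',rect('scene',cv2.morphologyEx(m.astype(np.uint8),cv2.MORPH_OPEN,np.ones((3,3))),.015)[0])
go([.585,.055,.22],116)
E
```

```text
red 3 [326.66666667 256.66666667] [[0.59974696 0.02016193]]
red 9 [361.55555556 269.66666667] [[0.56934664 0.08396525]]
green 5 [331.8 272.4] [[0.61759345 0.05908801]]
tray scene ((473.7701416015625, 311.8414611816406), (174.37644958496094, 133.25482177734375), 5.14820671081543)
at [0.2006 0.5917 0.2308] [-1.7995e+02  1.0000e-02  1.6128e+02] t 0.1 F [ 0.2 -0.5 -0. ] q [-1.31  0.52 -0.04  1.6   0.02  1.02 -0.11]
row [-1.0727e+00 -7.6970e-01  2.2500e-02 -4.0000e-04  2.0000e-04  3.7730e-01]
```

Emit:
{"op": "play_rows", "data": {
  "deltas": [
    [-0.04, -0.03, 0, 0, 0, 0.03, 0],
    [-0.12, -0.085, 0, 0, 0, 0.09, 0],
    [-0.2, -0.14, 0, 0, 0, 0.15, 0],
    [-0.28, -0.2, 0, 0, 0, 0.2, 0],
    [-0.36, -0.26, 0, 0, 0, 0.25, 0],
    [-0.44, -0.315, 0, 0, 0, 0.3, 0],
    [-0.52, -0.37, 0, 0, 0, 0.34, 0],
    [-0.59, -0.42, 0, 0, 0, 0.377, 0],
    [-0.66, -0.47, 0, 0, 0, 0.377, 0],
    [-0.72, -0.515, 0, 0, 0, 0.377, 0]
  ]
}}

```text
clock: 1.1
position: [0.4598, 0.2305, 0.2313]
tool_rot: [-3.141, 0.0, 2.024]
force: [-0.0, 0.3, 0.5]
grip_width: 0.0854
finger_force: 0.0
```

```bash
python3 -c "
from h import *
go([.585,.054,.19],116)"
```

```text
at [0.4598 0.2305 0.2313] [-1.7999e+02  1.0000e-02  1.1598e+02] t 1.1 F [-0.   0.3  0.5] q [-0.77  0.35  0.25  1.9  -0.11  0.9  -0.02]
row [-4.269e-01  7.040e-02  8.260e-02 -0.000e+00  1.000e-04 -1.000e-04]
```

Emit:
{"op": "play_rows", "data": {
  "deltas": [
    [-0.08, 0.013, 0.0, 0, 0, 0, 0],
    [-0.16, 0.027, 0.01, 0, 0, 0, 0],
    [-0.24, 0.04, 0.03, 0, 0, 0, 0],
    [-0.32, 0.053, 0.05, 0, 0, 0, 0],
    [-0.38, 0.064, 0.07, 0, 0, 0, 0],
    [-0.42, 0.07, 0.08, 0, 0, 0, 0],
    [-0.427, 0.0704, 0.0826, 0, 0, 0, 0],
    [-0.427, 0.0704, 0.0826, 0, 0, 0, 0],
    [-0.427, 0.0704, 0.0826, 0, 0, 0, 0]
  ]
}}

```text
clock: 2.0
position: [0.5839, 0.0571, 0.1901]
tool_rot: [-3.142, -0.0, 2.026]
force: [-1.0, 0.4, 0.5]
grip_width: 0.0854
finger_force: 0.0
```

```bash
python3 -c "
from h import *
go([.585,.054,.1155],116)
cv2.imwrite('pics/s2.png',cv2.resize(grab_frame('scene')[130:330,240:460,::-1],None,fx=2.5,fy=2.5))"
```

```text
at [0.5839 0.0571 0.1901] [-1.8000e+02 -3.0000e-02  1.1609e+02] t 2.0 F [-1.   0.4  0.5] q [-0.39  0.52  0.27  1.76 -0.18  0.89  0.42]
row [-0.0066 -0.0007  0.1492 -0.     -0.0002  0.0008]
```

View pics/s2.png

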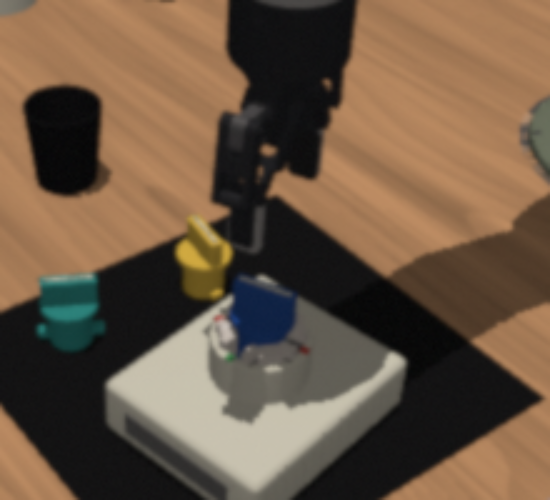

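Emit:
{"op": "play_rows", "data": {
  "deltas": [
    [0, 0, 0.04, 0, 0, 0, 0],
    [0, 0, 0.08, 0, 0, 0, 0],
    [0, 0, 0.12, 0, 0, 0, 0],
    [0, 0, 0.14, 0, 0, 0, 0],
    [0, 0, 0.148, 0, 0, 0, 0],
    [0, 0, 0.148, 0, 0, 0, 0],
    [0, 0, 0.148, 0, 0, 0, 0],
    [0, 0, 0.148, 0, 0, 0, 0]
  ],
  "newtons": 20
}}

```text
clock: 2.85
position: [0.5847, 0.0562, 0.1168]
tool_rot: [3.14, 0.0, 2.025]
force: [-0.5, 1.2, 0.5]
grip_width: 0.0856
finger_force: 0.0
```

```bash
python3 -c "
from h import *
go([.585,.054,.1155],116)"
```

```text
at [0.5847 0.0562 0.1168] [1.7993e+02 2.0000e-02 1.1604e+02] t 2.85 F [-0.5  1.2  0.5] q [-0.36  0.62  0.24  1.81 -0.21  0.74  0.44]
row [-0.0042 -0.0013  0.0026  0.0006  0.0001  0.0003]
```

Emit:
{"op": "play_rows", "data": {
  "deltas": [
    [0, 0, 0.001, 0, 0, 0, 0.4],
    [0, 0, 0.001, 0, 0, 0, 0.6],
    [0, 0, 0.001, 0, 0, 0, 0.7],
    [0, 0, 0.001, 0, 0, 0, 0.78],
    [0, 0, 0.001, 0, 0, 0, 0.85],
    [0, 0, 0.001, 0, 0, 0, 0.92],
    [0, 0, 0.001, 0, 0, 0, 1],
    [0, 0, 0.001, 0, 0, 0, 1],
    [0, 0, 0.001, 0, 0, 0, 1],
    [0, 0, 0.001, 0, 0, 0, 1]
  ],
  "newtons": 20
}}

```text
clock: 3.85
position: [0.5844, 0.0561, 0.1156]
tool_rot: [3.141, 0.0, 2.025]
force: [0.9, 0.7, 3.4]
grip_width: 0.0114
finger_force: 23.3
```

```bash
python3 -c "
from h import *
go([.585,.054,.1155],116);o=observe();print(o['grip_width'],o['finger_force'],o['moment'])"
```

```text
at [0.5844 0.0561 0.1156] [179.98   0.   116.03] t 3.85 F [0.9 0.7 3.4] q [-0.36  0.62  0.24  1.81 -0.21  0.73  0.44]
row [-0.0043 -0.0008  0.0002  0.0001  0.      0.0003]
0.01137568197449304 23.323500752449036 [ 0.16413859 -0.20380861  0.00666266]
```

Emit:
{"op": "play_rows", "data": {
  "deltas": [
    [0, 0, -0.002, 0, 0, 0, 0.7],
    [-0.002, 0, -0.002, 0, 0, 0, 0.7],
    [-0.004, 0, -0.002, 0, 0, 0, 0.7],
    [-0.004, 0, -0.002, 0, 0, 0, 0.7],
    [-0.004, 0, -0.002, 0, 0, 0, 0.85],
    [-0.004, 0, -0.002, 0, 0, 0, 1],
    [-0.004, 0, -0.002, 0, 0, 0, 1],
    [-0.004, 0, -0.002, 0, 0, 0, 1]
  ],
  "newtons": 20
}}

```text
clock: 4.65
position: [0.5852, 0.0543, 0.1165]
tool_rot: [3.141, 0.0, 2.025]
force: [1.0, 0.5, -0.4]
grip_width: 0.0116
finger_force: 23.0
```

Emit:
{"op": "play_rows", "data": {
  "deltas": [
    [0, 0, 0, 0, 0, 0, 1],
    [0, 0, 0, 0, 0, 0, 1],
    [0, 0, 0, 0, 0, 0, 1],
    [0, 0, 0, 0, 0, 0, 1]
  ],
  "newtons": 60
}}

```text
clock: 5.05
position: [0.5853, 0.0543, 0.1166]
tool_rot: [3.141, 0.0, 2.025]
force: [0.0, 0.6, 4.5]
grip_width: 0.0109
finger_force: 64.0
```

```bash
python3 -c "
from h import *
go([.585,.054,.1155],116);o=observe();print(o['grip_width'],o['finger_force'],o['moment'])"
```

```text
at [0.5853 0.0543 0.1166] [1.7998e+02 1.0000e-02 1.1603e+02] t 5.05 F [0.  0.6 4.5] q [-0.36  0.62  0.24  1.81 -0.21  0.74  0.45]
row [-0.0003 -0.0008  0.0022  0.0001  0.      0.0003]
0.010889925271631929 64.00283575057983 [-0.00231316 -0.07521145  0.01594485]
```

Good grip. Push 5 mm.

Emit:
{"op": "play_rows", "data": {
  "deltas": [
    [0, 0, 0.001, 0, 0, 0, 1],
    [0, 0, 0.002, 0, 0, 0, 1],
    [0, 0, 0.003, 0, 0, 0, 1],
    [0, 0, 0.004, 0, 0, 0, 1],
    [0, 0, 0.005, 0, 0, 0, 1],
    [0, 0, 0.006, 0, 0, 0, 1],
    [0, 0, 0.006, 0, 0, 0, 1],
    [0, 0, 0.006, 0, 0, 0, 1]
  ]
}}

```text
clock: 5.85
position: [0.5852, 0.0543, 0.1135]
tool_rot: [3.141, 0.0, 2.025]
force: [0.7, -0.1, 5.4]
grip_width: 0.0104
finger_force: 64.3
```

Emit:
{"op": "play_rows", "data": {
  "deltas": [
    [0, 0, 0.001, 0, 0, 0, 1],
    [0, 0, 0.002, 0, 0, 0, 1],
    [0, 0, 0.003, 0, 0, 0, 1],
    [0, 0, 0.004, 0, 0, 0, 1],
    [0, 0, 0.004, 0, 0, 0, 1],
    [0, 0, 0.004, 0, 0, 0, 1]
  ]
}}

```text
clock: 6.45
position: [0.5853, 0.0543, 0.1116]
tool_rot: [3.141, 0.0, 2.025]
force: [0.4, 0.2, 7.0]
grip_width: 0.0106
finger_force: 64.3
```

Emit:
{"op": "play_rows", "data": {
  "deltas": [
    [0, 0, 0.0006, 0, 0, 0, 1],
    [0, 0, 0.0012, 0, 0, 0, 1],
    [0, 0, 0.0012, 0, 0, 0, 1],
    [0, 0, 0.0012, 0, 0, 0, 1]
  ]
}}

```text
clock: 6.85
position: [0.5852, 0.0543, 0.111]
tool_rot: [3.141, 0.0, 2.025]
force: [0.2, 0.2, 7.3]
grip_width: 0.0103
finger_force: 64.4
```

Emit:
{"op": "play_rows", "data": {
  "deltas": [
    [0, 0, 0.0006, 0, 0, 0, 1],
    [0, 0, 0.0012, 0, 0, 0, 1],
    [0, 0, 0.0012, 0, 0, 0, 1],
    [0, 0, 0.0012, 0, 0, 0, 1]
  ]
}}

```text
clock: 7.25
position: [0.5853, 0.0543, 0.1104]
tool_rot: [3.141, 0.0, 2.025]
force: [0.3, 0.8, 7.8]
grip_width: 0.0108
finger_force: 64.4
```

Emit:
{"op": "play_rows", "data": {
  "deltas": [
    [0, 0, 0.0006, 0, 0, 0, 1],
    [0, 0, 0.0012, 0, 0, 0, 1],
    [0, 0, 0.0012, 0, 0, 0, 1],
    [0, 0, 0.0012, 0, 0, 0, 1]
  ]
}}

```text
clock: 7.65
position: [0.5853, 0.0543, 0.1098]
tool_rot: [3.141, 0.0, 2.025]
force: [-0.2, 0.2, 6.6]
grip_width: 0.0108
finger_force: 64.5
```

Emit:
{"op": "play_rows", "data": {
  "deltas": [
    [0, 0, 0.0006, 0, 0, 0, 1],
    [0, 0, 0.0012, 0, 0, 0, 1],
    [0, 0, 0.0012, 0, 0, 0, 1],
    [0, 0, 0.0012, 0, 0, 0, 1]
  ]
}}

```text
clock: 8.05
position: [0.5853, 0.0543, 0.1093]
tool_rot: [3.141, 0.0, 2.025]
force: [0.2, 0.6, 7.7]
grip_width: 0.0109
finger_force: 64.6
```

Emit:
{"op": "play_rows", "data": {
  "deltas": [
    [0, 0, 0.0006, 0, 0, 0, 1],
    [0, 0, 0.0012, 0, 0, 0, 1],
    [0, 0, 0.0012, 0, 0, 0, 1],
    [0, 0, 0.0012, 0, 0, 0, 1]
  ]
}}

```text
clock: 8.45
position: [0.5853, 0.0543, 0.1087]
tool_rot: [3.141, 0.0, 2.025]
force: [-0.0, -0.3, 8.4]
grip_width: 0.0103
finger_force: 64.6
```

Emit:
{"op": "play_rows", "data": {
  "deltas": [
    [0, 0, 0.0006, 0, 0, 0, 1],
    [0, 0, 0.0012, 0, 0, 0, 1],
    [0, 0, 0.0012, 0, 0, 0, 1],
    [0, 0, 0.0012, 0, 0, 0, 1]
  ]
}}

```text
clock: 8.85
position: [0.5853, 0.0543, 0.1084]
tool_rot: [3.141, 0.0, 2.025]
force: [-1.6, -0.3, 14.3]
grip_width: 0.0105
finger_force: 65.6
```

Emit:
{"op": "play_rows", "data": {
  "deltas": [
    [0, 0, -0.001, 0, 0, 0, 1],
    [0, 0, -0.002, 0, 0, 0, 1],
    [0, 0, -0.002, 0, 0, 0, 1],
    [0, 0, -0.002, 0, 0, 0, 1],
    [0, 0, -0.002, 0, 0, -0.03, 1],
    [0, 0, -0.002, 0, 0, -0.06, 1],
    [0, 0, -0.002, 0, 0, -0.09, 1],
    [0, 0, -0.002, 0, 0, -0.12, 1],
    [0, 0, -0.002, 0, 0, -0.12, 1]
  ]
}}

```text
clock: 9.75
position: [0.5853, 0.0543, 0.1091]
tool_rot: [3.141, 0.0, 2.279]
force: [0.2, -0.1, 7.6]
grip_width: 0.0108
finger_force: 64.6
```

```bash
python3 -c "
from h import *
go([.5853,.0543,.1093],130.4);o=observe();print(o['moment'])"
```

```text
at [0.5853 0.0543 0.1091] [179.98   0.   130.57] t 9.75 F [ 0.2 -0.1  7.6] q [-0.31  0.63  0.17  1.81 -0.15  0.72  0.65]
row [ 0.      0.0001 -0.0004  0.0002  0.      0.0014]
[ 0.02988767  0.0168167  -0.00063812]
```

Emit:
{"op": "play_rows", "data": {
  "deltas": [
    [0, 0, 0, 0, 0, -0.03, 1],
    [0, 0, 0, 0, 0, -0.07, 1],
    [0, 0, 0, 0, 0, -0.11, 1],
    [0, 0, 0, 0, 0, -0.15, 1],
    [0, 0, 0, 0, 0, -0.19, 1],
    [0, 0, 0, 0, 0, -0.22, 1],
    [0, 0, 0, 0, 0, -0.25, 1],
    [0, 0, 0, 0, 0, -0.25, 1]
  ]
}}

```text
clock: 10.55
position: [0.5853, 0.0542, 0.1091]
tool_rot: [3.141, 0.0, 2.802]
force: [-0.8, 0.2, 7.8]
grip_width: 0.0105
finger_force: 64.6
```

```bash
python3 -c "
from h import *
go([.5853,.0543,.1092],190);o=observe();print(o['moment'])"
```

```text
at [0.5853 0.0542 0.1091] [1.7998e+02 2.0000e-02 1.6057e+02] t 10.55 F [-0.8  0.2  7.8] q [-0.21  0.62  0.02  1.8  -0.02  0.72  1.06]
row [ 1.000e-04  2.000e-04 -2.000e-04  1.000e-04  2.000e-04 -2.453e-01]
[ 0.02898414 -0.02478845  0.00050204]
```

Emit:
{"op": "play_rows", "data": {
  "deltas": [
    [0, 0, 0, 0, 0, -0.03, 1],
    [0, 0, 0, 0, 0, -0.07, 1],
    [0, 0, 0, 0, 0, -0.11, 1],
    [0, 0, 0, 0, 0, -0.14, 1],
    [0, 0, 0, 0, 0, -0.17, 1],
    [0, 0, 0, 0, 0, -0.2, 1],
    [0, 0, 0, 0, 0, -0.22, 1],
    [0, 0, 0, 0, 0, -0.23, 1],
    [0, 0, 0, 0, 0, -0.235, 1],
    [0, 0, 0, 0, 0, -0.235, 1]
  ]
}}

```text
clock: 11.55
position: [0.5853, 0.0542, 0.1091]
tool_rot: [-3.142, 0.0, -2.991]
force: [1.0, -0.3, 6.8]
grip_width: 0.0105
finger_force: 64.6
```

```bash
python3 -c "
from h import *
go([.5853,.0543,.1092],191);o=observe();print(o['moment'])"
```

```text
at [0.5853 0.0542 0.1091] [-1.8000e+02  2.0000e-02 -1.7135e+02] t 11.55 F [ 1.  -0.3  6.8] q [-0.12  0.62 -0.11  1.8   0.09  0.73  1.45]
row [-0.0001  0.0002 -0.0002 -0.      0.0002 -0.0196]
[-0.07907459 -0.01724341 -0.00363686]
```

Emit:
{"op": "play_rows", "data": {
  "deltas": [
    [0, 0, 0, 0, 0, -0.006, 1],
    [0, 0, 0, 0, 0, -0.012, 1],
    [0, 0, 0, 0, 0, -0.018, 1],
    [0, 0, 0, 0, 0, -0.018, 1]
  ]
}}

```text
clock: 11.95
position: [0.5853, 0.0543, 0.1091]
tool_rot: [-3.142, 0.0, -2.953]
force: [-0.1, -0.2, 7.8]
grip_width: 0.0103
finger_force: 64.6
```

```bash
python3 -c "
from h import *
go([.5853,.0543,.1092],191);o=observe();print(o['moment'])"
```

```text
at [0.5853 0.0543 0.1091] [-1.8000e+02  2.0000e-02 -1.6918e+02] t 11.95 F [-0.1 -0.2  7.8] q [-0.11  0.62 -0.12  1.8   0.1   0.73  1.48]
row [ 0.      0.0001 -0.0002 -0.      0.0002 -0.0015]
[-0.02268215  0.03056935  0.02321785]
```

Emit:
{"op": "play_rows", "data": {
  "deltas": [
    [0, 0, -0.002, 0, 0, 0, 1],
    [0, 0, -0.004, 0, 0, 0, 1],
    [0, 0, -0.006, 0, 0, 0, 1],
    [0, 0, -0.008, 0, 0, 0, 1],
    [0, 0, -0.008, 0, 0, 0, 1]
  ]
}}

```text
clock: 12.45
position: [0.5853, 0.0542, 0.1131]
tool_rot: [-3.142, 0.0, -2.953]
force: [1.4, -0.0, 5.5]
grip_width: 0.0106
finger_force: 64.4
```

Emit:
{"op": "play_rows", "data": {
  "deltas": [
    [0, 0, -0.003, 0, 0, 0, 1],
    [0, 0, -0.006, 0, 0, 0, 1],
    [0, 0, -0.009, 0, 0, 0, 1],
    [0, 0, -0.012, 0, 0, 0, 1],
    [0, 0, -0.014, 0, 0, 0, 1],
    [0, 0, -0.014, 0, 0, 0, 1]
  ]
}}

```text
clock: 13.05
position: [0.5852, 0.0543, 0.12]
tool_rot: [-3.142, 0.0, -2.953]
force: [2.1, -0.3, 2.1]
grip_width: 0.0106
finger_force: 64.0
```

Emit:
{"op": "play_rows", "data": {
  "deltas": [
    [0, 0, -0.006, 0, 0, 0, 1],
    [0, 0, -0.014, 0, 0, 0, 1],
    [0, 0, -0.024, 0, 0, 0, 1],
    [0, 0, -0.036, 0, 0, 0, 1],
    [0, 0, -0.048, 0, 0, 0, 1],
    [0, 0, -0.06, 0, 0, 0, 1],
    [0, 0, -0.072, 0, 0, 0, 1],
    [0, 0, -0.082, 0, 0, 0, 1],
    [0, 0, -0.09, 0, 0, 0, 1],
    [0, 0, -0.094, 0, 0, 0, 1]
  ]
}}

```text
clock: 14.05
position: [0.5853, 0.0543, 0.1673]
tool_rot: [-3.142, 0.0, -2.953]
force: [-0.6, 0.1, -0.5]
grip_width: 0.0103
finger_force: 63.3
```

Emit:
{"op": "play_rows", "data": {
  "deltas": [
    [0, 0, -0.03, 0, 0, 0, 1],
    [0, 0, -0.05, 0, 0, 0, 1],
    [0, 0, -0.05, 0, 0, 0, 1],
    [0, 0, -0.05, 0, 0, 0, 1]
  ]
}}

```text
clock: 14.45
position: [0.5851, 0.0542, 0.1917]
tool_rot: [-3.142, 0.0, -2.953]
force: [-0.7, -0.8, -1.5]
grip_width: 0.0106
finger_force: 63.3
```

```bash
python3 -c "
from h import *
go([.472,.3115,.19],185)
cv2.imwrite('pics/s3.png',grab_frame('scene')[:,:,::-1])"
```

```text
at [0.5851 0.0542 0.1917] [-180.      0.   -169.21] t 14.45 F [-0.7 -0.8 -1.5] q [-0.1   0.51 -0.13  1.74  0.08  0.9   1.5 ]
row [ 0.1258  0.5478  0.0034 -0.      0.      0.0482]
```

View pics/s3.png

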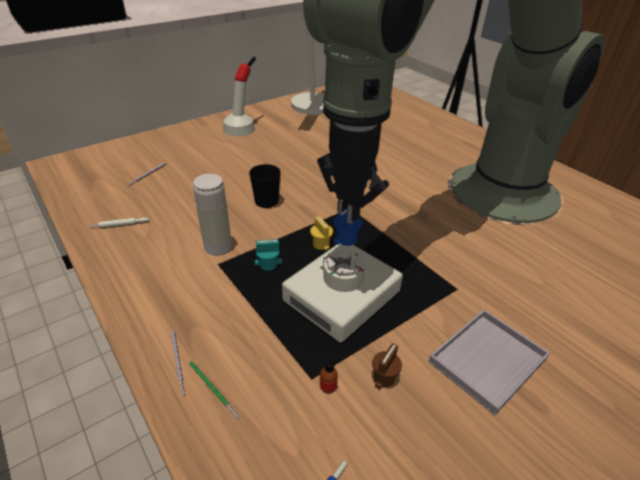

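The cap hangs in the gripper clear of the turret at (347,230), and the other things have not moved. Next is the move to the tray at (490,360).

Emit:
{"op": "play_rows", "data": {
  "deltas": [
    [0.007, 0.03, 0, 0, 0, 0, 1],
    [0.02, 0.09, 0, 0, 0, 0, 1],
    [0.037, 0.16, 0, 0, 0, 0, 1],
    [0.055, 0.24, 0, 0, 0, 0, 1],
    [0.073, 0.32, 0, 0, 0, 0, 1],
    [0.092, 0.4, 0, 0, 0, 0, 1],
    [0.108, 0.47, 0, 0, 0, 0, 1],
    [0.12, 0.52, 0, 0, 0, 0, 1],
    [0.126, 0.548, 0, 0, 0, 0, 1],
    [0.126, 0.548, 0, 0, 0, 0, 1]
  ]
}}

```text
clock: 15.5
position: [0.4705, 0.3136, 0.1915]
tool_rot: [3.141, -0.001, -2.95]
force: [-0.4, -0.1, -1.2]
grip_width: 0.0106
finger_force: 63.3
```

Emit:
{"op": "play_rows", "data": {
  "deltas": [
    [0, 0, 0.03, 0, 0, 0, 1],
    [0, 0, 0.08, 0, 0, 0, 1],
    [0, 0, 0.13, 0, 0, 0, 1],
    [0, 0, 0.18, 0, 0, 0, 1],
    [0, 0, 0.22, 0, 0, 0, 1],
    [0, 0, 0.25, 0, 0, 0, 1],
    [0, 0, 0.26, 0, 0, 0, 1],
    [0, 0, 0.26, 0, 0, 0, 1],
    [0, 0, 0.26, 0, 0, 0, 1]
  ]
}}

```text
clock: 16.4
position: [0.4724, 0.3117, 0.0626]
tool_rot: [3.141, 0.001, -2.953]
force: [0.9, 0.2, -1.1]
grip_width: 0.0103
finger_force: 63.3
```

```bash
python3 -c "
from h import *
go([.472,.3115,.049],191)"
```

```text
at [0.4724 0.3117 0.0626] [ 1.7998e+02  5.0000e-02 -1.6922e+02] t 16.4 F [ 0.9  0.2 -1.1] q [-0.59  0.66 -0.14  1.88  0.15  0.61  0.93]
row [ 0.0009 -0.0002  0.0273  0.0001  0.0004 -0.0018]
```

Expected contact is at TCP z about 0.0486. I'll lower in small steps.

Emit:
{"op": "play_rows", "data": {
  "deltas": [
    [0, 0, 0.006, 0, 0, 0, 1],
    [0, 0, 0.012, 0, 0, 0, 1],
    [0, 0, 0.016, 0, 0, 0, 1],
    [0, 0, 0.019, 0, 0, 0, 1],
    [0, 0, 0.022, 0, 0, 0, 1],
    [0, 0, 0.024, 0, 0, 0, 1],
    [0, 0, 0.024, 0, 0, 0, 1],
    [0, 0, 0.024, 0, 0, 0, 1]
  ]
}}

```text
clock: 17.2
position: [0.472, 0.3116, 0.0499]
tool_rot: [-3.142, 0.0, -2.953]
force: [-0.1, -0.2, -1.4]
grip_width: 0.0103
finger_force: 63.3
```

Emit:
{"op": "play_rows", "data": {
  "deltas": [
    [0, 0, 0.001, 0, 0, 0, 1],
    [0, 0, 0.002, 0, 0, 0, 1],
    [0, 0, 0.002, 0, 0, 0, 1],
    [0, 0, 0.002, 0, 0, 0, 1]
  ]
}}

```text
clock: 17.6
position: [0.472, 0.3116, 0.0489]
tool_rot: [-3.142, 0.0, -2.953]
force: [0.6, -0.7, -1.0]
grip_width: 0.0104
finger_force: 63.3
```

Emit:
{"op": "play_rows", "data": {
  "deltas": [
    [0, 0, 0.0006, 0, 0, 0, 1],
    [0, 0, 0.0012, 0, 0, 0, 1],
    [0, 0, 0.0012, 0, 0, 0, 1],
    [0, 0, 0.0012, 0, 0, 0, 1]
  ]
}}

```text
clock: 18.0
position: [0.472, 0.3117, 0.0486]
tool_rot: [3.141, 0.0, -2.953]
force: [-1.6, -1.3, 5.6]
grip_width: 0.0106
finger_force: 64.4
```

Contact with the floor. Now I'll release and retreat.

Emit:
{"op": "play_rows", "data": {
  "deltas": [
    [0, 0, -0.0004, 0, 0, 0, 1],
    [0, 0, -0.0004, 0, 0, 0, 0.82],
    [0, 0, -0.0004, 0, 0, 0, 0.78],
    [0, 0, -0.0004, 0, 0, 0, 0.7],
    [0, 0, -0.0004, 0, 0, 0, 0.6],
    [0, 0, -0.0004, 0, 0, 0, 0.5],
    [0, 0, -0.0004, 0, 0, 0, 0.4],
    [0, 0, -0.0004, 0, 0, 0, 0.4]
  ],
  "newtons": 20
}}

```text
clock: 18.8
position: [0.4719, 0.3116, 0.0485]
tool_rot: [-3.142, -0.0, -2.953]
force: [-0.0, 0.4, -0.1]
grip_width: 0.0515
finger_force: 0.0
```

Emit:
{"op": "play_rows", "data": {
  "deltas": [
    [0, 0, -0.02, 0, 0, 0, 0.3],
    [0, 0, -0.06, 0, 0, 0, 0.3],
    [0, 0, -0.12, 0, 0, 0, 0.3],
    [0, 0, -0.18, 0, 0, 0, 0.3],
    [0, 0, -0.24, 0, 0, 0, 0.3],
    [0, 0, -0.26, 0, 0, 0, 0.3],
    [0, 0, -0.26, 0, 0, 0, 0.3],
    [0, 0, -0.26, 0, 0, 0, 0.3]
  ]
}}

```text
clock: 19.6
position: [0.4716, 0.3114, 0.178]
tool_rot: [-3.141, -0.001, -2.953]
force: [0.1, -0.1, -1.2]
grip_width: 0.0599
finger_force: 0.0
```

```bash
python3 -c "
from h import *
go([.472,.3115,.19],191)
cv2.imwrite('pics/s4.png',grab_frame('scene')[:,:,::-1])"
```

```text
at [0.4716 0.3114 0.178 ] [-1.7998e+02 -3.0000e-02 -1.6921e+02] t 19.6 F [ 0.1 -0.1 -1.2] q [-0.56  0.49 -0.17  1.81  0.11  0.85  0.97]
row [-0.0007  0.0001 -0.0241 -0.0001 -0.0003 -0.0017]
```

View pics/s4.png

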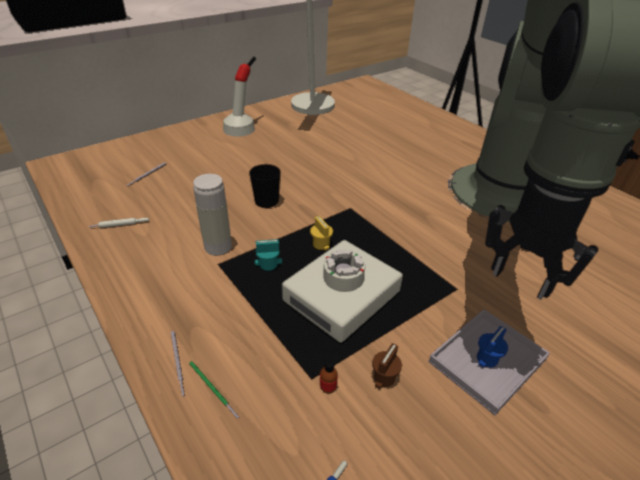

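The blue cap stands upright in the middle of the tray at (490,350). The gripper is clear, and the cup, dropper and spray can have not moved.

```bash
python3 -c "
from workcell import *
print(job_done())"
```

```text
the job is handed in; nothing more can be done
None
```

The job is handed in: I pushed the cap down until it bottomed, turned it 75° anticlockwise, lifted it out and set it upright in the tray, and the last picture shows the cup, dropper and spray can where they were; `job_done()` returned no verdict.

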